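# Push the parts bin home in its lane

## Task

On the plywood assembly board, push the filled white bin down the lane between the two low aluminium rails until it sits squarely home against the wooden stop at the lane's far end, then move clear. Nudge it straight first where it stands too far askew or off-centre; neither the bin nor the robot may touch either rail, not even lightly. Only push the bin: do not pick it up, lift it or tip it, and leave the other things where they are.

Things in the scene. Friction and masses are not known exactly. Their poses are not given: they have to be found in the camera images.
- board: Fixed plywood board lying on the table, 440 mm (its x) by 260 mm (its y), 15 mm thick; origin at the centre of its underside, z up. Its +x axis points down the lane, from the open, bare run-in end (x negative) to the stop. The lane runs along the board's centre line (y = 0), 112 mm wide between the rails, mouth at board x = -20 mm, rails to x = +160 mm.
- stop_face (a point): Middle of the foot of the wooden cross stop's face that looks towards the mouth, at board (155, 0, 15) mm; axes as the board's. The stop is fixed on the board, 90 mm wide, 16 mm high. The bin is home with its +x end against this face, its centre then at board x = +105 mm.
- rail_left: Low aluminium guide rail fixed on the board at its +y side: 180 mm long (x), 12 mm wide, 16 mm high above the board's top. Origin at the centre of its underside, at board (70, 62, 15) mm; its inner face is at board y = +56 mm. Must not be touched.
- rail_right: The same rail at the board's -y side: origin at board (70, -62, 15) mm; inner face at board y = -56 mm. Must not be touched.
- bin: Loose open-topped white plastic bin with upright walls, filled almost to the rim with blue caps that are fixed in it: 100 mm long (its x), 92 mm wide (its y), 55 mm high, about 0.35 kg (0.25 to 0.49). Origin at the centre of its underside, z up. It stands before the lane, +x end towards it, up to 22 mm off the centre line and 0.22 rad askew. It slides on the plywood under a push of about 1 to 6 N.
- spacer: Bystander: loose white turned spacer standing on the board beside the lane (+y side), 36 mm wide foot, 45 mm high; origin at the centre of its underside.
- plates: Bystander: loose stack of small cross-shaped plywood plates on the board beside the lane (-y side), about 57 mm across, 36 mm high; origin at the centre of its underside.
- peg_tray: Bystander: small loose white tray with blue pegs on the table, 75 by 75 mm, about 55 mm high with the pegs; origin at the centre of its underside.
- screwdriver: Bystander: loose screwdriver lying on the table, 190 mm long, along its x axis.
Mind the look-alikes: they are no part of the job. What is shaped like the bin but green is not meant.

How it is judged (in metres and radians):
At the end, for the whole second after the job is handed in: The bin stands flat and at rest in the lane, its centre within 5 mm of the home position against the stop, within 11 mm of the lane's centre line and turned less than 0.09 rad from the lane; the robot touches nothing (x of bin in the frame of board above 0.1 m and y of bin in the frame of board between -0.011 and 0.011 m and angle between the x axis of bin and the x axis of board, either way round below 0.09 rad and z of bin in the frame of board below 0.018 m and angle between bin's own z axis and vertical below 0.04 rad and linear speed of bin below 0.01 m/s).
It fails at once if something touches a rail (more than 0.2 N) (contact force between any of rail_left, rail_right and anything else above 0.2 N).
It fails at once if the bin is lifted more than 6 mm off the board or tipped more than 0.12 rad (z of bin in the frame of board above 0.021 m or angle between bin's own z axis and vertical above 0.12 rad).
It fails at once if a bystander is moved more than 12 mm or the spacer is tipped (distance of any of spacer, plates, peg_tray, screwdriver from where it was at the start of the episode above 0.012 m or angle between spacer's own z axis and vertical above 0.3 rad).
It also fails if it takes over 67 s, if anything falls off the work surface, if the arm or the gripper's body presses on something with over 40 N, if the wrist force passes 120 N, or if a joint passes its speed limit or range.

## Robot

A 6-joint arm with a two-finger parallel gripper is mounted at the origin on the work surface. World frame = base frame: x ahead of the robot, y to its left, z up, the work surface at z = 0. Lengths are in m, angles in degrees, forces in N, time in s.
With the tool pointing down it reaches from about 0.15 to 0.775 m from the base axis. Payload 6.1 kg.
Tool frame: the origin (TCP) lies at the very end of the fingers, on their centre line; the grasp point (between the pads) lies 19 mm behind it; z points along the fingers, y is the direction in which the jaws open and shut (so a half turn about z gives the same grasp; the last joint's range is limited). The gripper opens to 85 mm and grips with 20 to 120 N. Pads are 22 mm wide; open, the fingers measure 114 mm over their backs; the gripper's body (76 mm by 85 mm) begins 54 mm behind the grasp point. The pads swing forward as they close: fully open they stand 13 mm farther back than shut.
Start: joints at [-74.886, 7.208, -2.269, 80.523, 0, 90], TCP at [0.137, -0.507, 0.231] pointing down, gripper open.
Joint ranges: [-155.77, 155.77], [-54.66, 111.73], [-72.52, 77.12], [-102.08, 115.82], [-83.92, 84.16], [-180, 180]. Speed limits (degrees/s): [136.94, 136.94, 172.46, 180, 180, 180].

## Interface

Orientations are given as [roll, pitch, yaw] about the fixed x, y, z axes, in that order (R = Rz(yaw) Ry(pitch) Rx(roll)).
In Python, from plant import move_ptp, servo_line, set_joints, set_gripper, sleep, ik, capture, get_calibration, PlanningError, hand_in, read_clock, read_joint_positions, read_joint_vel, read_effort, read_eef_pos, read_tcp_rot, read_contact_force, read_torque, read_opening gives the robot as it stands. The module is installed in compiled form; this text tells all that it offers. Calls block until the motion is done:
- move_ptp(position, orientation): joint-space move of the TCP to a pose.
- servo_line(position, ori=None, feed=0.15): straight line of the TCP; ori=None keeps the orientation; feed is the mean speed in m/s.
- set_joints(angles): joint-space move.
- set_gripper(opening, newtons=None): opening from 0.0 (shut) to 1.0 (fully open); newtons is the grip in N (None keeps the last); returns when the fingers have stopped.
- sleep(seconds).
- ik(position, orientation): joint angles nearest the present ones, or None.
- capture(name): name is "scene" or "top"; returns (picture, depth): 384x512x3 uint8, red, green, blue; 384x512 float32, m along the optical axis (not along the pixel's ray), 0 where there is no reading.
- get_calibration(name): a dict with "fx", "fy", "cx", "cy" (pixels), "R" (3x3) and "t" (3): a world point X has camera coordinates R X + t. Camera axes: x right, y down, z forward; pixel columns grow to the right and rows downward; lengths in m; the calibration is good to about 2 mm. A picture is of the moment at which its call begins. get_calibration takes no time and is no camera call.
A pose or a line that the arm cannot do raises PlanningError and nothing moves.
- hand_in(): hands the job in, once; it reports no verdict.
Readings, each from a call of its own:
- read_clock(): time.
- read_joint_positions(): joint angles.
- read_joint_vel(): joint speeds.
- read_effort(): joint torques, N m.
- read_eef_pos(): TCP position.
- read_tcp_rot(): TCP orientation.
- read_contact_force(): force on the tool from outside, world axes, zero at the start.
- read_torque(): the same for the moment, N m.
- read_opening(): opening from 0.0 (shut) to 1.0 (fully open).
Only numpy, scipy, OpenCV 4.12 (cv2) and the standard library are available. Lean on these libraries where they do the work, as an engineer would, in place of code of your own. Each camera call takes 0.05 s, during which the arm holds its last target.

## Working session

There is one attempt and no reset: what is moved stays moved. The work goes in short steps, each a Python script; the robot and the scene stay as the last script left them, time stands still between calls to the robot, and variables do not carry over. Pictures are saved under pics/ and viewed, and the job is handed in when it is done.

```bash
mkdir -p pics; python3 - <<'E'
from plant import *
import cv2,numpy as np
for n in("scene","top"):
    p,d=capture(n); cv2.imwrite(f"pics/{n}0.png",cv2.cvtColor(p,cv2.COLOR_RGB2BGR)); np.savez(f"{n}0.npz",p=p,d=d)
    c=get_calibration(n); print(n,c)
print(read_clock(),read_eef_pos(),read_tcp_rot(),read_opening())
E
```

```text
scene {'fx': 427.34536826676754, 'fy': 427.34536826676754, 'cx': 251.9348860407047, 'cy': 192.91283905946065, 'R': array([[-0.31229097,  0.94997359,  0.00495151],
       [ 0.56718323,  0.19063002, -0.80122617],
       [-0.76208761, -0.24740729, -0.59834113]]), 't': array([ 0.18901551, -0.24994653,  1.67918631])}
top {'fx': 420.97603014588645, 'fy': 420.97603014588645, 'cx': 254.08812975649116, 'cy': 193.7226932807979, 'R': array([[ 0.02150002, -0.99962775, -0.01679593],
       [-0.9897879 , -0.01891445, -0.14128752],
       [ 0.14091724,  0.01966209, -0.98982611]]), 't': array([0.00450689, 0.52537782, 1.2103619 ])}
0.1 [ 0.13681793 -0.50648543  0.23061298] [-1.79917748e+02 -7.98450357e-04  1.51147608e+01] 1.001668345823396
```

View pics/scene0.png

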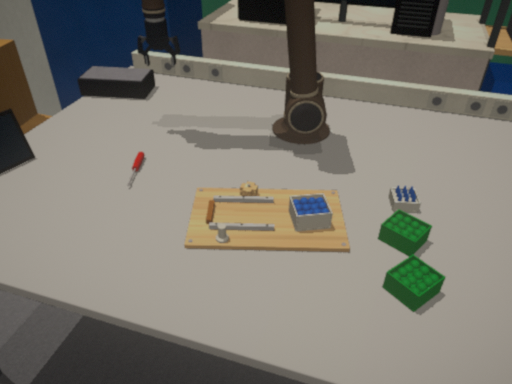

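View pics/top0.png

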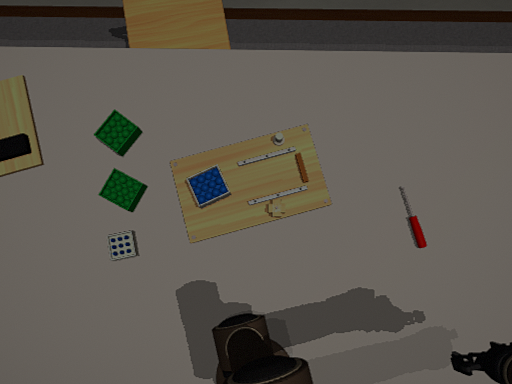

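The top view shows the board at about (250,183), the bin at about (208,186) before the lane, and the orange stop at about (301,167). The rails run along (267,156) and (277,195). The spacer is at (279,138) and the plates at (276,209). The green look-alikes and the peg tray are well away.

```bash
cat > h.py <<'E'
from plant import *
import cv2,numpy as np
def ray(cal,uv,z):
    uv=np.atleast_2d(np.asarray(uv,float))
    d=np.c_[(uv[:,0]-cal["cx"])/cal["fx"],(uv[:,1]-cal["cy"])/cal["fy"],np.ones(len(uv))]
    R=cal["R"];C=-R.T@cal["t"];D=d@R
    return C+D*((z-C[2])/D[:,2])[:,None]
def rect(p):
    (c,s,a)=cv2.minAreaRect((p[:,:2]*1000).astype(np.float32)); return np.array(c),np.array(s),a
E
python3 - <<'E'
from h import *
for n in("top","scene"):
    f=np.load(f"{n}0.npz");p=f["p"];d=f["d"];c=get_calibration(n)
    hsv=cv2.cvtColor(p,cv2.COLOR_RGB2HSV)
    if n=="top":
        cv2.imwrite("pics/crop.png",cv2.resize(cv2.cvtColor(p[110:255,160:340],cv2.COLOR_RGB2BGR),None,fx=4.4,fy=4,interpolation=cv2.INTER_NEAREST))
        for uv in[(250,180),(340,180),(208,186),(195,176),(301,167),(267,157)]: print(uv,p[uv[1],uv[0]],hsv[uv[1],uv[0]],d[uv[1],uv[0]])
    v,u=np.mgrid[0:384,0:512]
    P=np.stack([(u-c["cx"])/c["fx"]*d,(v-c["cy"])/c["fy"]*d,d],-1)
    W=(P-c["t"])@c["R"]
    np.save(n+"W.npy",W)
E
```

```text
(250, 180) [114 101  64] [ 22 112 114] 1.2766107
(340, 180) [108 103  97] [ 16  26 108] 1.2866877
(208, 186) [ 4 28 67] [109 240  67] 1.229697
(195, 176) [46 43 45] [160  17  46] 1.2380931
(301, 167) [87 49 19] [ 13 199  87] 1.2656208
(267, 157) [77 77 75] [30  7 77] 1.2713045
```

View pics/crop.png

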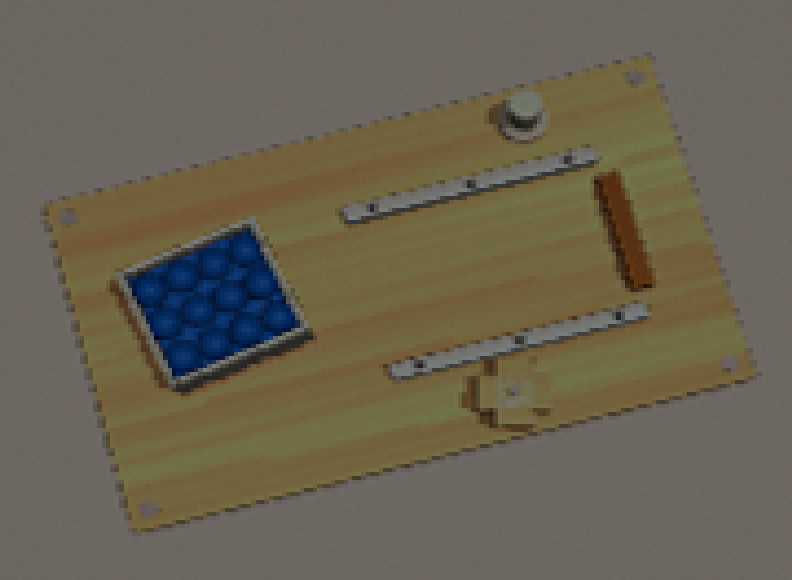

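```bash
cat >> h.py <<'E'
def comp(m,uv=None):
    n,l,s,ce=cv2.connectedComponentsWithStats(m.astype(np.uint8))
    return l==(1+np.argmax(s[1:,4]))
def outer(m):
    cs,_=cv2.findContours(m.astype(np.uint8),cv2.RETR_EXTERNAL,cv2.CHAIN_APPROX_NONE)
    return max(cs,key=cv2.contourArea)[:,0,:]
BZ=0.015
def board_fit(p,c):
    hsv=cv2.cvtColor(p,cv2.COLOR_RGB2HSV)
    m=(hsv[...,1]>70)&(hsv[...,0]>8)&(hsv[...,0]<32)
    m[:100]=0;m[270:]=0;m[:,:100]=0;m[:,360:]=0
    m=comp(m)
    return rect(ray(c,outer(m),BZ))
def bin_fit(p,c,z=0.068):
    hsv=cv2.cvtColor(p,cv2.COLOR_RGB2HSV)
    m=(hsv[...,0]>100)&(hsv[...,0]<125)&(hsv[...,1]>130)
    m[:110]=0;m[230:]=0;m[:,:165]=0;m[:,335:]=0
    m=cv2.morphologyEx(m.astype(np.uint8),cv2.MORPH_CLOSE,np.ones((3,3)))
    m=comp(m)
    return rect(ray(c,outer(m),z)),m
E
python3 - <<'E'
from h import *
f=np.load("top0.npz");p=f["p"];c=get_calibration("top");W=np.load("topW.npy")
print("board",board_fit(p,c))
r,m=bin_fit(p,c);print("bin",r,"moment",ray(c,np.argwhere(m)[:,::-1],0.068).mean(0),"h",np.median(W[m][:,2]))
M=(W[...,2]>0.055)&(W[...,2]<0.1);M[:110]=0;M[230:]=0;M[:,:165]=0;M[:,260:]=0;M=comp(M)
print("bin depth",rect(W[M]),np.median(W[M],0),M.sum(), "img",rect(ray(c,outer(M),.07)))
hsv=cv2.cvtColor(p,cv2.COLOR_RGB2HSV)
print("boardz",W[180,250],W[180,350])
s=(hsv[...,1]>170)&(hsv[...,0]<17);s[:120]=0;s[200:]=0;s[:,:285]=0;s[:,320:]=0;s=comp(s)
print("stop",rect(ray(c,outer(s),.031)))
w=(hsv[...,1]<45)&(hsv[...,2]>55)
for nm,(a,b,e,g) in dict(L=(146,168,232,299),R=(184,206,243,310)).items():
    k=np.zeros_like(w);k[a:b,e:g]=w[a:b,e:g];k=comp(k);print("rail",nm,rect(ray(c,outer(k),.031)))
E
```

```text
board (array([563.22021484,  30.68049622]), array([260.41891479, 439.86676025]), 16.593904495239258)
bin (array([543.17572021, 149.51698303]), array([79.90302277, 89.07652283]), 26.194692611694336) moment [0.54278891 0.14948924 0.068     ] h 0.06467700917569436
bin depth (array([544.20074463, 148.54342651]), array([92.66695404, 99.84274292]), 26.20829963684082) [0.54396199 0.1493815  0.06625481] 1025 img (array([543.49639893, 148.20333862]), array([94.25218201, 99.84931183]), 26.150501251220703)
boardz [0.5701739  0.02892479 0.01481797] [ 0.57831261 -0.27609852  0.00073375]
stop (array([ 608.75128174, -124.71537781]), array([89.96521759, 15.96223831]), 16.497289657592773)
rail L (array([642.27105713, -19.1879425 ]), array([ 13.51704979, 177.95422363]), 16.596424102783203)
rail R (array([523.56207275, -53.92778015]), array([ 12.10452271, 179.30052185]), 16.489240646362305)
```

```bash
cat >> h.py <<'E'
O=np.array([.5631,.03065]);PSI=np.deg2rad(-73.5)
EX=np.array([np.cos(PSI),np.sin(PSI)]);EY=np.array([-EX[1],EX[0]])
def b2w(x,y,z): return [*(O+x/1000*EX+y/1000*EY),z]
def w2b(P):
    P=np.asarray(P);q=P[...,:2]-O;return np.stack([q@EX,q@EY],-1)*1000
SIDE=[180,0,16.5];REAR=[180,0,-73.5]
def look(name):
    p,d=capture("top");c=get_calibration("top")
    r,m=bin_fit(p,c)
    v,u=np.mgrid[0:384,0:512]
    P=np.stack([(u-c["cx"])/c["fx"]*d,(v-c["cy"])/c["fy"]*d,d],-1);W=(P-c["t"])@c["R"]
    M=(W[...,2]>0.055)&(W[...,2]<0.085)&(d>0);vv,uu=np.where(m)
    k=np.zeros_like(M);a,b,e,g=vv.min()-8,vv.max()+9,uu.min()-8,uu.max()+9;k[a:b,e:g]=M[a:b,e:g];M=comp(k)
    r2=rect(ray(c,outer(M),.07));r3=rect(W[M])
    for n,q in(("blue",r),("rim",r2),("depth",r3)):
        an=(q[2]+PSI*180/np.pi*-1*-1)
        an=(q[2]-np.rad2deg(PSI)+45)%90-45
        print(n,w2b(q[0]/1000).round(1),q[1].round(1),"yaw",round(an,2))
    cv2.imwrite(f"pics/{name}.png",cv2.resize(cv2.cvtColor(p[100:260,150:350],cv2.COLOR_RGB2BGR),None,fx=3.6,fy=3.6))
E
python3 - <<'E'
from h import *
f=np.load("top0.npz")
look("l0")
Z=.021
print([ik(b2w(*a),o) is not None for a,o in [((-119,105,.15),SIDE),((-119,57,Z),SIDE),((-210,0,.15),REAR),((-200,0,Z),REAR),((44,0,Z),REAR)]])
set_gripper(0.5)
move_ptp(b2w(-119,108,.15),SIDE)
servo_line(b2w(-119,108,Z),feed=.1)
print(read_clock(),read_contact_force().round(2) if hasattr(read_contact_force(),'round') else read_contact_force(),w2b(read_eef_pos()),read_opening())
E
```

```text
blue [-119.6   14.7] [79.9 89.1] yaw 9.69
rim [-118.2   14.3] [94.9 99.8] yaw 9.96
depth [-118.5   15.1] [ 93.1 100. ] yaw 9.7
[True, True, True, True, True]
5.0583 [0.34 0.11 0.54] [-118.96965192  108.5722852 ] 0.5036959537367555
```

```bash
python3 - <<'E'
from h import *
for y in (86,82,79,76,73,70):
    servo_line(b2w(-119,y,.021),feed=.03)
    f=np.array(read_contact_force());print(y,f.round(2),"Fy",(f[:2]@EY).round(2),w2b(read_eef_pos()).round(1),read_clock())
p,d=capture("scene");cv2.imwrite("pics/s1.png",cv2.resize(cv2.cvtColor(p[130:290,170:370],cv2.COLOR_RGB2BGR),None,fx=3.6,fy=3.6))
E
```

```text
86 [ 0.15 -1.47  0.06] Fy -0.27 [-119.    86.1] 5.9417
82 [0.17 0.25 0.61] Fy 0.24 [-119.    81.8] 6.225
79 [0.43 0.64 0.32] Fy 0.59 [-119.    78.9] 6.475
76 [ 0.13  0.06 -0.77] Fy 0.14 [-119.   76.] 6.725
73 [0.44 0.48 1.53] Fy 0.55 [-119.    72.8] 6.975
70 [ 2.17  0.51 -0.3 ] Fy 2.22 [-119.    69.7] 7.225
```

View pics/s1.png

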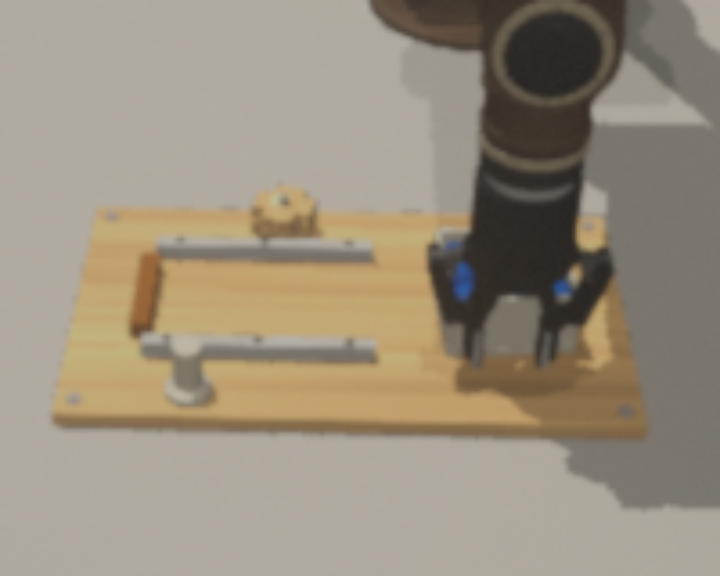

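```bash
python3 - <<'E'
from h import *
for y in (66,62,58,55):
    servo_line(b2w(-119,y,.021),feed=.03)
    f=np.array(read_contact_force());print(y,f.round(2),"Fy",(f[:2]@EY).round(2),w2b(read_eef_pos()).round(1),read_clock())
servo_line(b2w(-119,75,.021),feed=.1)
servo_line(b2w(-119,85,.15),feed=.2)
move_ptp(b2w(-235,0,.15),REAR)
look("l1");print(read_clock())
E
```

```text
66 [ 0.29  0.85 -0.3 ] Fy 0.52 [-119.    65.6] 7.5583
62 [-0.64  0.35  0.03] Fy -0.51 [-119.1   61.5] 7.8417
58 [-0.77 -0.12 -0.32] Fy -0.78 [-119.1   57.6] 8.125
55 [-0.    0.14  0.35] Fy 0.04 [-119.1   54.7] 8.375
blue [-121.7   -4. ] [80.2 88.8] yaw -0.14
rim [-120.1   -4.1] [ 93.8 100.1] yaw -0.0
depth [-120.4   -3.1] [93.4 99.7] yaw -0.02
13.3083
```

View pics/l1.png

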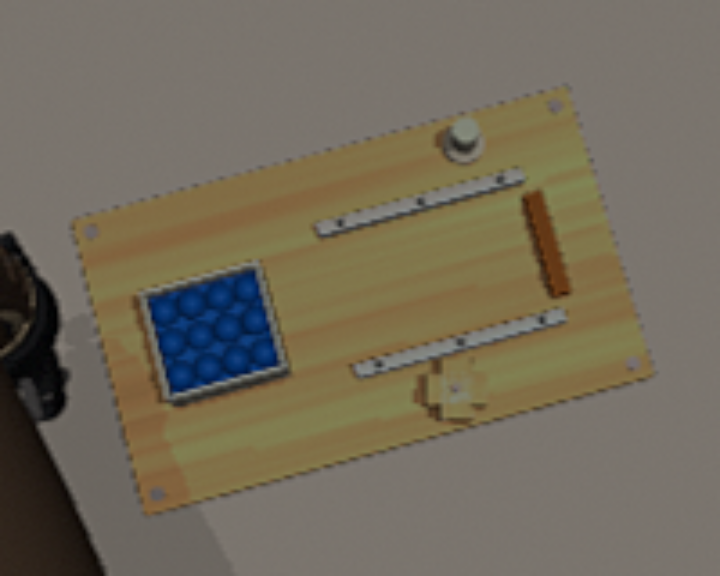

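The bin at about (212,333) in the crop is now parallel to the lane but about 3.5 mm to the -y side. I'll nudge it back from that side.

```bash
python3 - <<'E'
from h import *
print(ik(b2w(-120,-90,.021),SIDE) is not None)
move_ptp(b2w(-120,-88,.15),SIDE)
servo_line(b2w(-120,-82,.021),feed=.15)
servo_line(b2w(-120,-66,.021),feed=.06)
servo_line(b2w(-120,-58.5,.021),feed=.02)
print(np.array(read_contact_force()).round(2),w2b(read_eef_pos()).round(1))
servo_line(b2w(-120,-75,.021),feed=.08)
servo_line(b2w(-120,-85,.15),feed=.2)
move_ptp(b2w(-235,0,.15),REAR)
look("l2");print(read_clock())
p,d=capture("scene");np.savez("scene2.npz",p=p,d=d);cv2.imwrite("pics/s2.png",cv2.resize(cv2.cvtColor(p[130:290,170:370],cv2.COLOR_RGB2BGR),None,fx=3.6,fy=3.6))
E
```

```text
True
[-1.67  0.1  -0.83] [-120.   -58.6]
blue [-121.7    1.3] [80.4 88.8] yaw -0.14
rim [-120.     1.4] [ 93.9 100. ] yaw -0.22
depth [-120.3    2.7] [93.1 99.9] yaw -0.16
23.9333
```

View pics/s2.png

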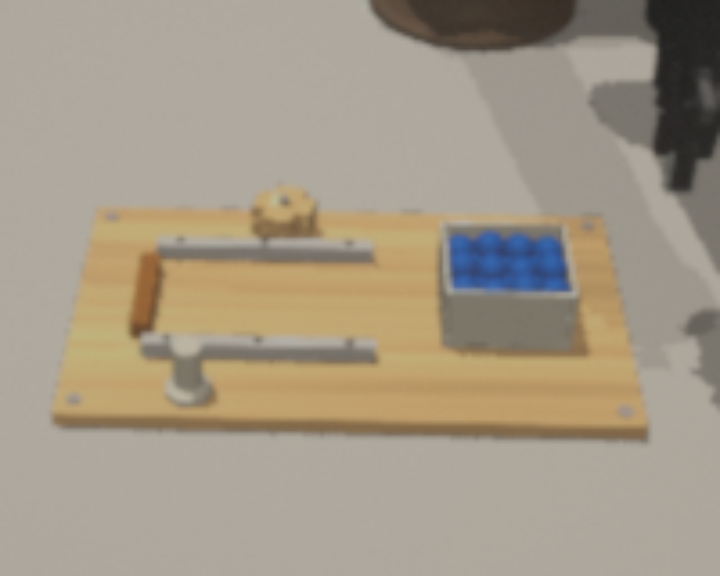

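View pics/l2.png

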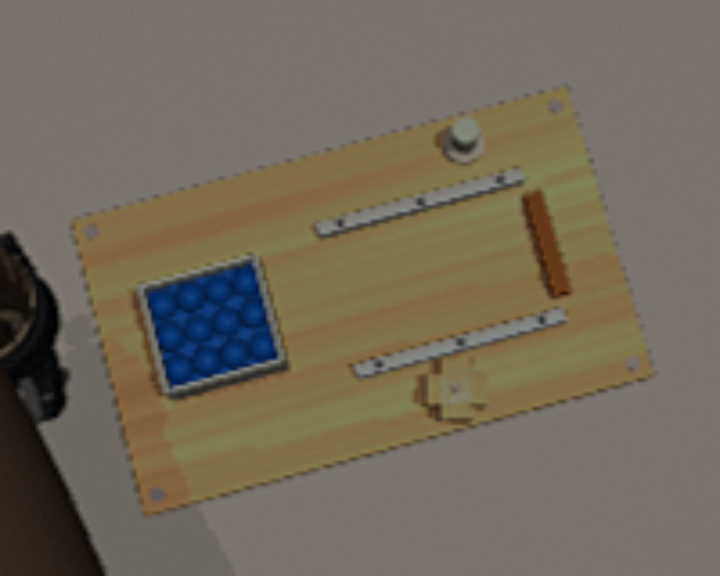

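```bash
python3 - <<'E'
from h import *
move_ptp(b2w(-208,1,.1),REAR)
servo_line(b2w(-208,1,.021),feed=.12)
servo_line(b2w(-188,1,.021),feed=.06)
servo_line(b2w(-140,1,.021),feed=.04)
print(np.array(read_contact_force()).round(2),w2b(read_eef_pos()).round(1),read_clock())
try: look("l3")
except Exception as e: print(e)
p,d=capture("scene");cv2.imwrite("pics/s3.png",cv2.resize(cv2.cvtColor(p[130:290,170:370],cv2.COLOR_RGB2BGR),None,fx=3.6,fy=3.6))
E
```

```text
[-0.03 -0.24 -0.78] [-139.8    1. ] 26.9667
blue [-81.7   1.4] [80.3 97.4] yaw -0.24
rim [-78.1   1.1] [ 94.3 103.3] yaw 0.1
depth [-77.7   0.9] [ 95.4 102.7] yaw 0.22
```

View pics/s3.png

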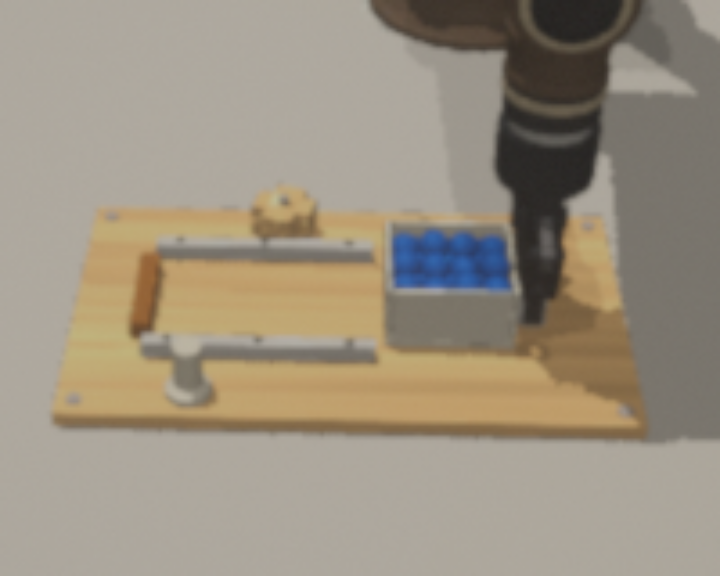

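View pics/l3.png

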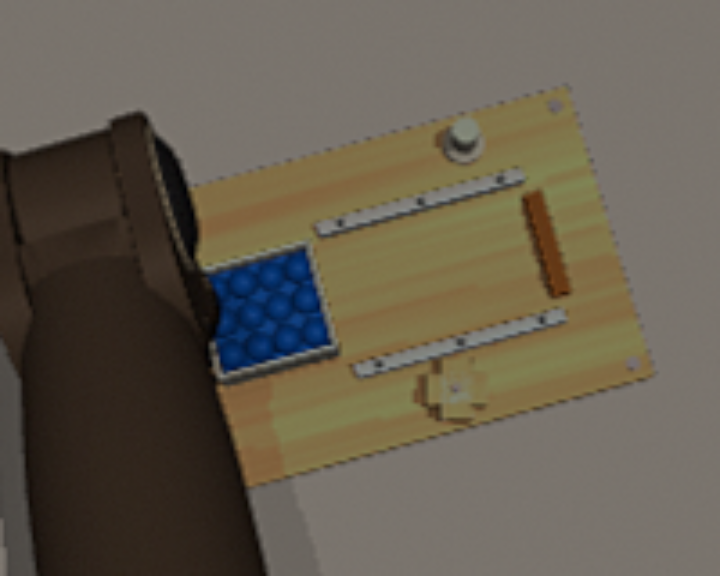

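The bin at about (275,310) in the crop is straight before the mouth, about 1 mm off-centre. I'll continue.

```bash
python3 - <<'E'
from h import *
for x in(-90,-40):
    servo_line(b2w(x,1,.021),feed=.04)
    print(np.array(read_contact_force()).round(2),w2b(read_eef_pos()).round(1),read_clock()); look(f"l4_{x}")
E
```

```text
[ 0.26  0.19 -0.67] [-89.8   1. ] 28.4667
blue [-25.8   1.2] [79.7 85. ] yaw 0.01
rim [-21.3   1.4] [93.5 89.3] yaw 0.0
depth [-21.4   2.2] [92.4 89.3] yaw -0.24
[-0.89 -0.06 -0.2 ] [-39.8   1.2] 29.9167
blue [31.9  0.8] [80.2 70. ] yaw -1.15
rim [36.   1.3] [93.9 75. ] yaw -0.51
depth [35.8  2.5] [93.2 75.3] yaw -0.07
```

View pics/l4_-40.png

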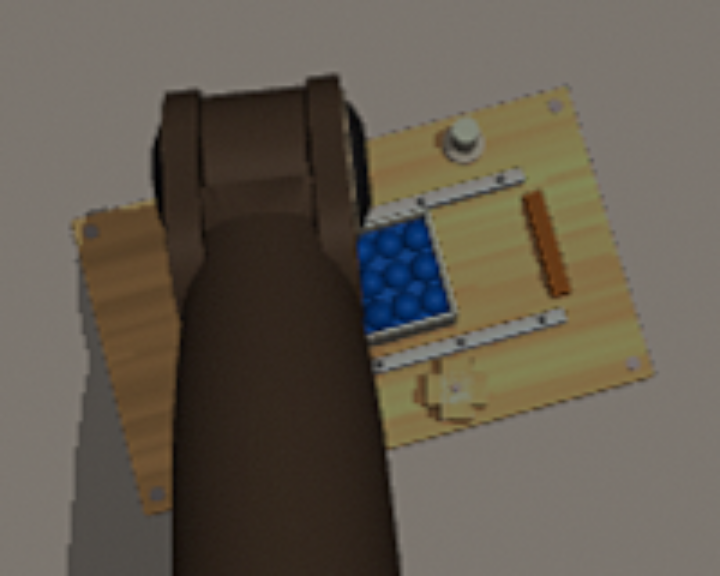

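```bash
python3 - <<'E'
from h import *
servo_line(b2w(32,1,.021),feed=.04)
for x in np.arange(33.5,48,1.5):
    servo_line(b2w(x,1,.021),feed=.02)
    f=np.array(read_contact_force());fx=f[:2]@EX
    print(round(x,1),round(fx,2),w2b(read_eef_pos()).round(1))
    if fx<-6: break
print(read_clock());look("l5")
E
```

```text
33.5 -2.91 [33.5  1. ]
35.0 -2.04 [35.2  1. ]
36.5 -2.4 [36.7  1. ]
38.0 -2.11 [38.2  1. ]
39.5 -2.41 [39.7  1. ]
41.0 -1.88 [41.2  1. ]
42.5 -1.84 [42.7  1. ]
44.0 -5.81 [43.4  0.9]
45.5 -11.19 [43.3  0.8]
34.1667
blue [137.1  -1.8] [86.2 37.7] yaw -15.92
rim [132.3   0.9] [93.  48.3] yaw -0.06
depth [132.7   1.6] [92.5 48. ] yaw -0.39
```

View pics/l5.png

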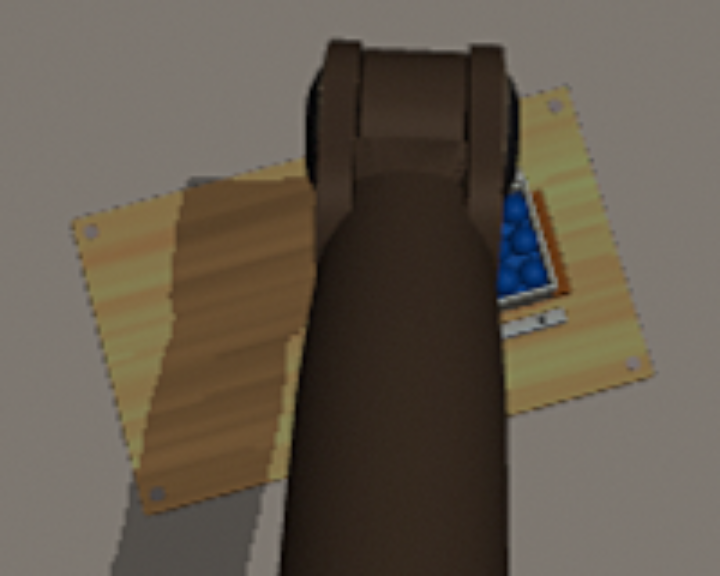

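The arm stalled at x = 43.3 with 11 N, and the bin front reads about x = 156, so it is against the stop. I'll back straight out along the lane, rise and check.

```bash
python3 - <<'E'
from h import *
servo_line(b2w(10,1,.021),feed=.05)
servo_line(b2w(-10,1,.16),feed=.12)
move_ptp(b2w(-200,0,.2),REAR)
print(np.array(read_contact_force()).round(2),read_clock());look("l6")
p,d=capture("scene");cv2.imwrite("pics/s6.png",cv2.resize(cv2.cvtColor(p[130:290,170:370],cv2.COLOR_RGB2BGR),None,fx=3.6,fy=3.6))
E
```

```text
[-0.15 -0.68 -1.01] 37.1917
blue [105.3   1.2] [80.1 89.1] yaw 0.01
rim [106.    0.9] [ 93.9 101. ] yaw 0.1
depth [106.8   1.9] [ 92.7 100.6] yaw 0.2
```

View pics/l6.png

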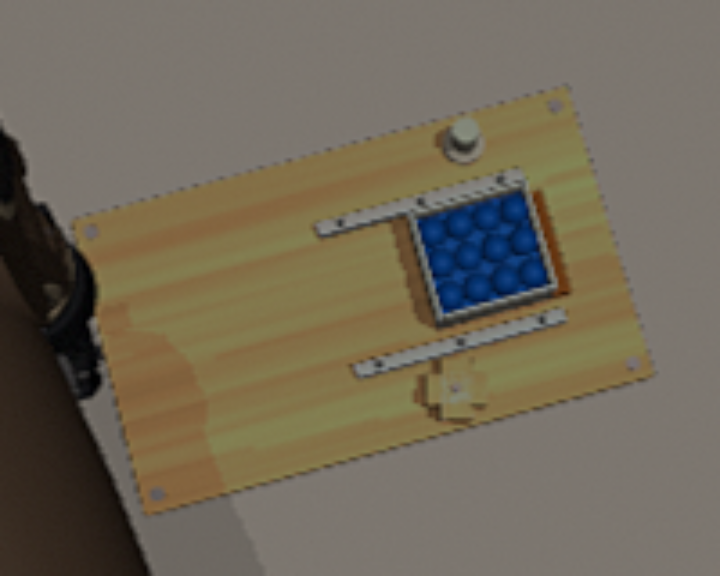

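View pics/s6.png

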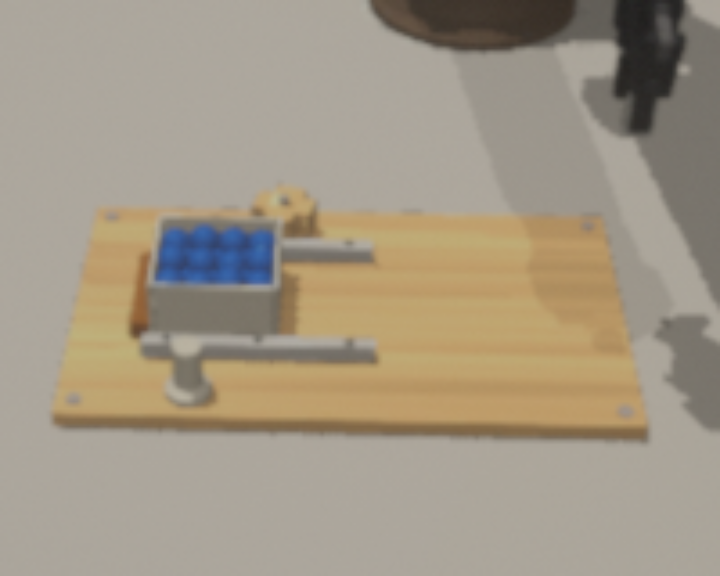

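Both views show the bin against the stop at about (488,252) in the top crop. It is clear of the rails, and the spacer and plates have not moved.

```bash
python3 -c "
from plant import *
sleep(0.3);hand_in()"
```

```text
the job is handed in; nothing more can be done
```

The bin is home against the wooden stop, and I handed the job in at about 37.5 s of the 67 s allowed; no verdict was reported.

**What I did:** I squared the bin with a two-finger push from its +y side, which left it about 3.5 mm past centre. A small push from the -y side brought it back, and then I pushed it from behind down the lane until the arm stalled against the stop with about 11 N. I backed straight out along the lane and moved clear.

**Last checks:** From the top camera, the bin's centre is at board x of about 105 to 107 mm and y of about +1 to +2 mm, turned about 0.1°. It stands flat in both views. The true x cannot exceed 105 mm, so the camera reads up to 2 mm high, which fits the stated calibration.

**Contacts and bystanders:** The bin stayed well centred between the rails in every view, and no force reading suggested a rail contact. The spacer and plates look unmoved. I did not re-measure the peg tray and screwdriver, but the arm never worked near them.

The final pictures raised no failures. One colour-mask reading while the arm partly hid the bin gave a false yaw of -16°. The rim and depth readings at that moment, and all the later unobstructed ones, showed the bin straight.

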